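# Turn the teal door plaque over against the step

## Task

I am going out: turn my teal plaque over so that its orange side shows. Push it up from under its overhanging edge until it stands on edge against the step of the oak riser, and tip it on over the step so that it lies flat and roughly square on the riser's upper deck; leave the yellow plaque lying as it is.

Things in the scene. Friction and masses are not known exactly. Their poses are not given: they have to be found in the camera images.
- teal_plaque: loose oak plaque 110 (x) x 100 (y) x 10 mm, 70 to 140 g, teal field on the upper face, orange below. Starts flat, teal up, on the riser's lower shelf, in the near or far place, one edge 1 to 6 mm from the step, the opposite edge (-x) overhanging the shelf by 36 to 41 mm, open air below. Origin: centre of the orange face; z points out of the teal face, x at first to the step.
- yellow_plaque: loose plaque of the same size, yellow above, orange below, lying in the same way in the other place on the shelf, centres 150 mm apart. Stays as it is. Origin: centre of its under face, z up.
- riser: fixed oak riser, 280 mm long (y); x points to the robot's left within 15 degrees, so the shelf is on the right. Lower shelf: x -75 to 0 mm, top 60 mm above the bench, upright side. Upper deck: x 0 to 150 mm, top at 75 mm. The 15 mm upright step at x = 0 is the fence. Plaque places at y = +75 and -75 mm. Origin: on the bench straight below the step, mid-width; z up.
Not all that is in view belongs to the job. What is shaped like the yellow_plaque but red or white is not meant.

How it is judged:
On the way:
1. the teal plaque is tipped up on edge (60 to 110 degrees from where it lay) with its foot at the step (angle between teal_plaque's own z axis and vertical between 1.05 and 1.92 rad and x of teal_plaque in the frame of riser between -0.06 and 0.04 m and z of teal_plaque in the frame of riser below 0.145 m), for 0.05 s.
At the end, for the whole second after the job is handed in: The teal plaque lies orange side up, flat within 10 degrees and at rest on the riser's upper deck, its centre 15 to 125 mm beyond the step and within 115 mm of the riser's middle line, square to the riser within 20 degrees; the yellow plaque lies flat, yellow up, within 15 mm of where it started (angle between teal_plaque's own z axis and vertical above 2.97 rad and z of teal_plaque in the frame of riser between 0.079 and 0.091 m and x of teal_plaque in the frame of riser between 0.015 and 0.125 m and y of teal_plaque in the frame of riser between -0.115 and 0.115 m and angle between the x axis of teal_plaque and the x axis of riser, either way round below 0.35 rad and linear speed of teal_plaque below 0.02 m/s and distance of yellow_plaque from where it was at the start of the episode below 0.015 m and angle between yellow_plaque's own z axis and vertical below 0.1 rad); the robot touches nothing.
It fails at once if the yellow plaque is shifted by more than 20 mm or tipped by more than 20 degrees (distance of yellow_plaque from where it was at the start of the episode above 0.02 m or angle between yellow_plaque's own z axis and vertical above 0.35 rad).
It also fails if it takes over 32 s, if anything falls off the work surface, if the arm or the gripper's body presses on something with over 40 N, if the wrist force passes 120 N, or if a joint passes its speed limit or range.

## Robot

A 6-joint arm with a two-finger parallel gripper is mounted at the origin on the work surface. World frame = base frame: x ahead of the robot, y to its left, z up, the work surface at z = 0. Lengths are in m, angles in rad, forces in N, time in s.
With the tool pointing down it reaches from about 0.25 to 0.775 m from the base axis. Payload 4 kg.
Tool frame: the origin (TCP) lies at the very end of the fingers, on their centre line; the grasp point (between the pads) lies manip.hold_point_z behind it (manip.hold_point_z is the distance from the TCP to the grasp point, in m); z points along the fingers, y is the line along which they close (so a half turn about z gives the same grasp; the last joint's range is limited). The gripper opens to 94 mm and grips with 3 to 60 N. Pads are 16 mm wide; open, the fingers measure 119 mm over their backs; the gripper's body (75 mm by 177 mm) begins 78 mm behind the grasp point.
Start: joints at [-1.219, 0.087, 1.371, -0, 1.684, -0.103], TCP at [0.242, -0.494, 0.171] pointing down, gripper open.
Joint ranges: [-3.1, 3.1], [-0.76, 2.03], [0.27, 2.55], [-1.08, 4.22], [0.17, 2.65], [-2.57, 2.57]. Speed limits (rad/s): [2.79, 2.79, 3.14, 3.14, 3.14, 3.14].

## Interface

Orientations are given as a rotation vector (axis times angle).
In Python, from cell import manip gives the robot as it stands. The module is installed in compiled form; this text tells all that it offers.
- The arm moves only by the shell command python3 -m jog 'ROWS'. ROWS is text: rows parted by semicolons, each of 5 numbers parted by spaces: the opening, from -1 (shut) to 1 (fully open), then the shift along the tool's x, y, z normalised to -1 to 1, where 1 is 400 mm, then the turn about the tool's z normalised to -1 to 1, where 1 is 90 degrees. In form: grip x y z roll; .... A call has 1 to 12 rows; each row is the pose to reach, as a shift and turn from the pose commanded when the call began, along the tool's axes at that moment; what a row does not reach only later rows make up. A row lasts 1/10 s, in which the tool goes at most 50 mm and 8.59 degrees, less where a joint would pass 70% of its speed; a pose out of reach is approached as far as the arm can. A call with a number of a shift or a turn outside -1 to 1 is refused whole. A call with a gripper value outside its range is refused whole. The fingers move at their own pace and stop on an object; the grip force is fixed at half the most. Time passes only in rows, so rows that repeat a pose let the fingers close. It gives the time, the measured TCP pose, the force, the opening and the grip force at its end, in the units of the state.
- manip.sense(): the state, without advancing time (a new reading comes with each control period).
- manip.capture(name): name is "scene" or "top"; returns (picture, depth): 384x512x3 uint8, blue, green, red; 384x512 float32, m along the optical axis (not along the pixel's ray), 0 where there is no reading.
- manip.camera_model(name): a dict with "camera_matrix" (3x3 intrinsics, pixels), "D" ([k1, k2, p1, p2, k3] as OpenCV has them; the pictures are not rectified), "view" (4x4, takes a point from world to camera coordinates). Camera axes: x right, y up, looking along -z (the intrinsics and any distortion apply to the point x, -y, -z); pixel columns grow to the right and rows downward; lengths in m; the calibration is good to about 2 mm. A picture is of the moment at which its call begins. camera_model takes no time and is no camera call.
- manip.sign_off(): hands the job in; it is judged then, once.
The state is a dict: "time_s": time; "joints": joint angles; "dq": joint speeds; "joint_efforts": joint torques, N m; "ee_pos": TCP position; "ee_rot": TCP orientation; "force": force on the tool from outside, world axes, zero at the start; "ft_torque": the same for the moment, N m; "width": opening from 0.0 (shut) to 1.0 (fully open); "grip_force": force on a finger pad.
Only numpy, scipy, OpenCV 4.12 (cv2) and the standard library are available. Lean on these libraries where they do the work, as an engineer would, in place of code of your own. Each camera call takes 0.05 s, during which the arm holds its last target. There are 200 camera calls.

## Working session

There is one attempt and no reset: what is moved stays moved. The work goes in short steps, Python scripts to look and compute and a shell command to move; the robot and the scene stay as the last step left them, time stands still between calls to the robot, and variables do not carry over. Pictures are saved under pics/ and viewed, at most 10 in all, crops included, and the job is handed in when it is done.

```bash
mkdir -p pics; cat > h.py <<'E'
import numpy as np, cv2
from cell import manip
def P(name,uv,z):
    m=manip.camera_model(name);K=np.array(m["camera_matrix"]);D=np.array(m["D"]);V=np.array(m["view"])
    n=cv2.undistortPoints(np.array(uv,float).reshape(-1,1,2),K,D).reshape(-1,2)
    d=np.c_[n[:,0],-n[:,1],-np.ones(len(n))]@V[:3,:3]
    c=-V[:3,:3].T@V[:3,3]
    return c+d*((z-c[2])/d[:,2])[:,None]
E
python3 - <<'E'
from h import *
s=manip.sense();print(s,manip.hold_point_z)
a,da=manip.capture("scene");b,db=manip.capture("top")
np.savez("c0.npz",a=a,da=da,b=b,db=db)
cv2.imwrite("pics/s0.png",a);cv2.imwrite("pics/t0.png",b)
for n in("scene","top"):
    V=np.array(manip.camera_model(n)["view"]);print(n,-V[:3,:3].T@V[:3,3],V[:3,:3])
E
```

```text
{'time_s': 0.0, 'joints': array([-1.21907038e+00,  8.79391725e-02,  1.37226348e+00, -3.26791972e-05,
        1.68356220e+00, -1.03119212e-01]), 'dq': array([-0.00186165, -0.00024917,  0.0001826 ,  0.00045409,  0.00155695,
       -0.00139484]), 'joint_efforts': array([ 2.62908788e-04, -3.40176344e+01, -3.02428079e+01,  7.18722981e-02,
        3.29795096e-02, -1.74282577e-04]), 'ee_pos': array([ 0.24138794, -0.49350764,  0.16960821]), 'ee_rot': array([-3.05860425e+00, -7.07835523e-01,  4.73336849e-04]), 'force': array([ 0.22754227,  0.99341859, -1.0854355 ]), 'ft_torque': array([-0.02679201,  0.02989513,  0.0283325 ]), 'grip_force': 0.0, 'width': 0.99962602047767} 0.0188
scene [ 1.05046344 -0.68754247  0.74974631] [[ 0.79801328  0.60254022  0.01095849]
 [-0.38740095  0.49898089  0.77520228]
 [ 0.46162248 -0.62286705  0.63161802]]
top [ 0.4969622  -0.01571117  0.86287936] [[-0.01308978 -0.99979363  0.01553548]
 [ 0.99666058 -0.01179324  0.08079986]
 [-0.08059997  0.01654125  0.99660927]]
```

View pics/s0.png

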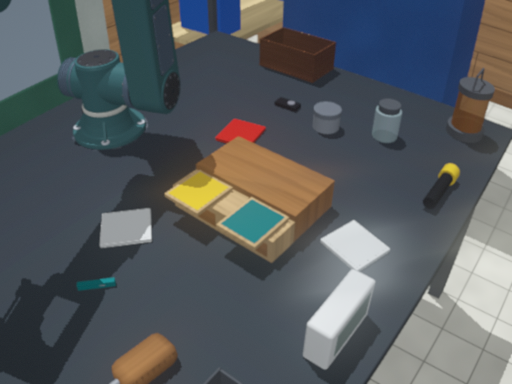

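View pics/t0.png

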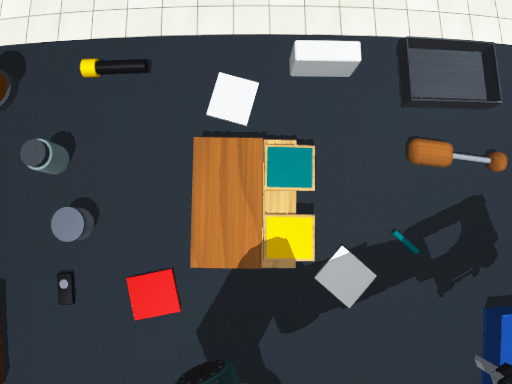

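The top view shows the teal plaque at about (289,168), in the far place on the shelf, and the yellow one at (290,238) in the near place. The red tile (153,295), the white tiles (233,98) and (345,277), and the teal stick (405,242) don't fit the description. I'll measure both plaques and check the choice in a crop.

```bash
python3 - <<'E'
from h import *
f=np.load("c0.npz")
for n,im,d in(("top",f["b"],f["db"]),("scene",f["a"],f["da"])):
    hsv=cv2.cvtColor(im,cv2.COLOR_BGR2HSV)
    for c,(lo,hi) in dict(teal=((80,120,60),(100,255,255)),yellow=((22,150,90),(32,255,255)),deck=((8,100,60),(19,255,255))).items():
        m=cv2.inRange(hsv,lo,hi);cs,_=cv2.findContours(m,0,1)
        for k in sorted(cs,key=cv2.contourArea)[::-1][:3]:
            if cv2.contourArea(k)<300:continue
            r=cv2.minAreaRect(k);bx=cv2.boxPoints(r)
            if c=="deck" and n=="scene":continue
            z=.075 if c=="deck" else .07
            w=P(n,bx,z)[:,:2]; 
            e=w[1]-w[0];g=w[2]-w[1]
            print(n,c,np.round(r[0]),"ctr",w.mean(0).round(4),"edges",np.linalg.norm(e).round(4),np.linalg.norm(g).round(4),"ang",np.degrees(np.arctan2([e[1],g[1]],[e[0],g[0]])).round(1));print(w.round(4).tolist())
im=f["b"][125:275,180:330];cv2.imwrite("pics/crop.png",cv2.resize(im,(600,600),interpolation=cv2.INTER_CUBIC))
# heights via depth
V=np.array(manip.camera_model("top")["view"])
for u,v in((289,168),(290,238),(230,200),(280,203)):
    print((u,v),"z from depth",round(float(V[:3,:3].T.dot(np.array([0,0,-f["db"][v,u]]))[2]-(V[:3,:3].T@V[:3,3])[2]),4))
E
```

```text
top teal [289. 166.] ctr [ 0.6055 -0.1111] edges 0.0853 0.0965 ang [ -1.  -90.4]
[[0.5633, -0.0623], [0.6486, -0.0638], [0.6479, -0.1603], [0.5621, -0.1579]]
top yellow [289. 237.] ctr [ 0.4531 -0.108 ] edges 0.0993 0.09 ang [-90.9 178.8]
[[0.4987, -0.0591], [0.4972, -0.1584], [0.4072, -0.1566], [0.4092, -0.0578]]
top deck [252. 202.] ctr [ 0.5294 -0.0298] edges 0.2701 0.2827 ang [-90.6 178.6]
[[0.6716, 0.1034], [0.669, -0.1667], [0.3865, -0.1596], [0.3905, 0.1038]]
top deck [430. 152.] ctr [ 0.6347 -0.4317] edges 0.0598 0.1098 ang [-10.8 -96.4]
[[0.6116, -0.3719], [0.6704, -0.383], [0.6582, -0.4922], [0.5985, -0.4797]]
scene teal [253. 220.] ctr [ 0.6053 -0.1091] edges 0.1238 0.0942 ang [ 91.  -23.7]
[[0.5648, -0.1544], [0.5626, -0.0306], [0.6488, -0.0684], [0.6451, -0.1829]]
scene teal [ 96. 284.] ctr [ 0.4873 -0.417 ] edges 0.0716 0.0238 ang [ 49.9 -35. ]
[[0.4543, -0.4378], [0.5004, -0.3831], [0.5199, -0.3967], [0.4746, -0.4504]]
scene yellow [198. 190.] ctr [ 0.454  -0.1053] edges 0.1313 0.0989 ang [ 91.1 -25.4]
[[0.4121, -0.1523], [0.4096, -0.0211], [0.4989, -0.0634], [0.4955, -0.1844]]
(289, 168) z from depth 0.0642
(290, 238) z from depth 0.0798
(230, 200) z from depth 0.0787
(280, 203) z from depth 0.0627
```

View pics/crop.png

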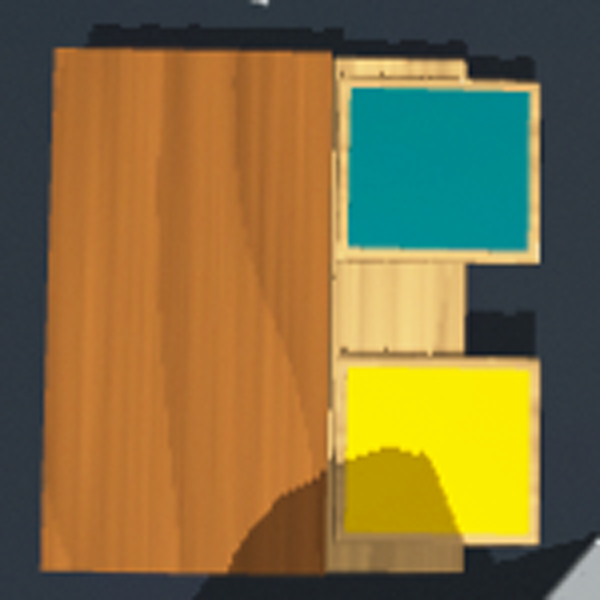

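The crop confirms it: the teal plaque is in the far place on the riser's lower shelf, with its right edge overhanging. The riser's x axis lies at about 89° in the world. The tool can only point down, so I'll press both fingers on the overhanging edge, lift it by friction and follow the arc up.

```bash
cat >> h.py <<'E'
from scipy.spatial.transform import Rotation as R
def go(tgts,yaw=None):
    s=manip.sense();M=R.from_rotvec(s["ee_rot"]).as_matrix()
    print("pos",s["ee_pos"].round(4),"F",s["force"].round(1),"yaw",np.degrees(np.arctan2(M[1,0],M[0,0])).round(2),"t",s["time_s"],"w",round(s["width"],2))
    for t in tgts:
        print(t,(M.T@(np.array(t)-s["ee_pos"])/.4).round(4), None if yaw is None else round(-(yaw-np.degrees(np.arctan2(M[1,0],M[0,0])))/90,4))
E
python3 -c "
from h import *
go([(.604,-.23,.17)],89)"
```

```text
pos [ 0.2414 -0.4936  0.1697] F [-0.5 -0.6 -0. ] yaw 26.06 t 0.1 w 1.0
(0.604, -0.23, 0.17) [ 1.1038 -0.1937 -0.    ] -0.6993
```

```bash
python3 -m jog '0 0.98 -0.19 0 -0.7;0 0.98 -0.19 0 -0.7;0 0.98 -0.19 0 -0.7;0 0.98 -0.19 0 -0.7;0 0.98 -0.19 0 -0.7;0 0.98 -0.19 0 -0.7;0 0.98 -0.19 0 -0.7;0 0.98 -0.19 0 -0.7;0 0.98 -0.19 0 -0.7;0 0.98 -0.19 0 -0.7;0 0.98 -0.19 0 -0.7;0 0.98 -0.19 0 -0.7'
python3 -c "
from h import *
go([(.605,-.22,.17),(.605,-.22,.025),(.605,-.178,.025)],89)"
```

```text
time_s: 1.3
ee_pos: [0.5593, -0.2549, 0.1709]
ee_rot: [2.242, 2.2, -0.001]
force: [0.2, 0.2, -0.5]
width: 0.499
grip_force: 0.0
pos [ 0.5593 -0.2549  0.1709] F [ 0.2  0.2 -0.5] yaw 88.92 t 1.3 w 0.5
(0.605, -0.22, 0.17) [0.0893 0.1127 0.0021] -0.0009
(0.605, -0.22, 0.025) [0.0894 0.1128 0.3646] -0.0009
(0.605, -0.178, 0.025) [0.1944 0.1108 0.3645] -0.0009
```

```bash
python3 -m jog '0 0.09 0.112 0 0;0 0.09 0.112 0.1 0;0 0.09 0.112 0.2 0;0 0.09 0.112 0.3 0;0 0.09 0.112 0.36 0;0 0.09 0.112 0.36 0;0 0.18 0.112 0.36 0;0 0.18 0.112 0.36 0;0 0.18 0.112 0.36 0'; python3 -m jog '0 0.005 0 0 0;0 0.01 0 0 0;0 0.01 0 0 0'; python3 -m jog '0 0.005 0 0 0;0 0.01 0 0 0;0 0.01 0 0 0'
```

```text
time_s: 2.2
ee_pos: [0.6073, -0.1834, 0.0293]
ee_rot: [2.237, 2.2, 0.002]
force: [-1.1, -0.1, 1.0]
width: 0.503
grip_force: 0.0
time_s: 2.5
ee_pos: [0.6065, -0.1789, 0.0272]
ee_rot: [2.24, 2.202, 0.0]
force: [-0.5, 0.1, -0.4]
width: 0.5
grip_force: 0.0
time_s: 2.8
ee_pos: [0.6065, -0.1743, 0.0268]
ee_rot: [2.239, 2.203, -0.0]
force: [0.4, 0.9, 1.1]
width: 0.495
grip_force: 0.0
```

```bash
python3 -m jog '0 0.005 0 0 0;0 0.01 0 0 0;0 0.01 0 0 0'; python3 -m jog '0 0.003 0 0 0;0 0.005 0 0 0;0 0.005 0 0 0';python3 -m jog '0 0.003 0 0 0;0 0.005 0 0 0;0 0.005 0 0 0'
```

```text
time_s: 3.1
ee_pos: [0.6062, -0.1718, 0.0268]
ee_rot: [2.239, 2.201, -0.004]
force: [-1.3, -5.2, 0.1]
width: 0.499
grip_force: 2.4
time_s: 3.4
ee_pos: [0.606, -0.1718, 0.027]
ee_rot: [2.239, 2.199, -0.007]
force: [-1.2, -8.2, -0.1]
width: 0.502
grip_force: 4.2
time_s: 3.7
ee_pos: [0.6058, -0.1718, 0.0272]
ee_rot: [2.238, 2.196, -0.011]
force: [-2.3, -11.6, -0.1]
width: 0.499
grip_force: 5.9
```

```bash
python3 -m jog '0 0.003 0 -0.012 0;0 0.005 0 -0.024 0;0 0.005 0 -0.036 0;0 0.005 0 -0.048 0;0 0.005 0 -0.06 0;0 0.005 0 -0.06 0'
python3 - <<'E'
from h import *
a,_=manip.capture("scene");cv2.imwrite("pics/s1.png",cv2.resize(a[150:290,140:340],(800,560)))
E
```

```text
time_s: 4.3
ee_pos: [0.6063, -0.1698, 0.0526]
ee_rot: [2.237, 2.196, -0.009]
force: [-2.7, -10.7, 1.5]
width: 0.5
grip_force: 5.7
```

View pics/s1.png

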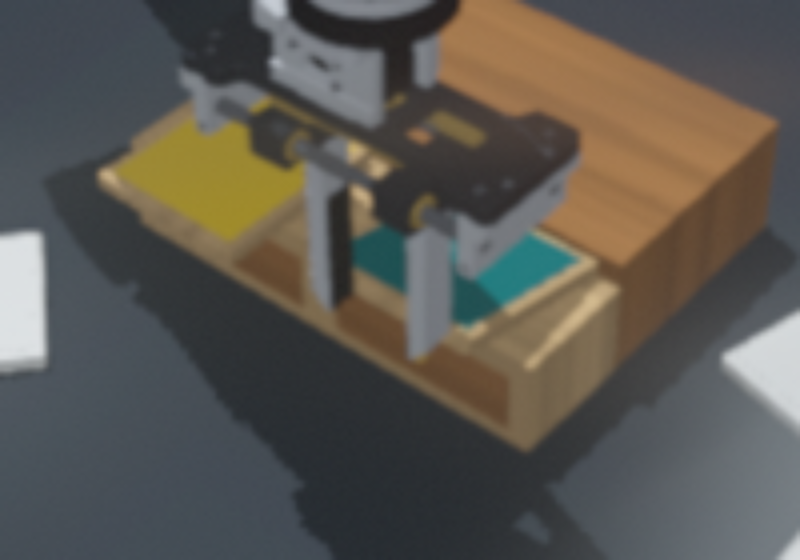

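The plaque is up about 13° with its foot at the step (teal corner at about (590,260) in the crop), and the yellow one hasn't moved. I'll continue along the arc.

```bash
python3 -m jog '0 0.002 0 -0.015 0;0 0.004 0 -0.03 0;0 0.01 0 -0.052 0;0 0.02 0 -0.074 0;0 0.032 0 -0.094 0;0 0.045 0 -0.113 0;0 0.06 0 -0.131 0;0 0.075 0 -0.147 0;0 0.075 0 -0.147 0'
```

```text
time_s: 5.25
ee_pos: [0.6081, -0.1348, 0.1124]
ee_rot: [2.236, 2.201, 0.002]
force: [-1.7, -4.9, 5.3]
width: 0.501
grip_force: 3.7
```

```bash
python3 -m jog '0 0.004 0 -0.012 0;0 0.012 0 -0.02 0;0 0.022 0 -0.027 0;0 0.036 0 -0.036 0;0 0.05 0 -0.042 0;0 0.065 0 -0.048 0;0 0.08 0 -0.053 0;0 0.095 0 -0.057 0;0 0.095 0 -0.057 0'
python3 - <<'E'
from h import *
a,_=manip.capture("scene");cv2.imwrite("pics/s2.png",cv2.resize(a[110:290,140:340],(660,594)))
E
```

```text
time_s: 6.15
ee_pos: [0.6078, -0.0952, 0.1326]
ee_rot: [-2.238, -2.204, -0.001]
force: [0.5, -0.1, 1.1]
width: 0.501
grip_force: 0.5
```

View pics/s2.png

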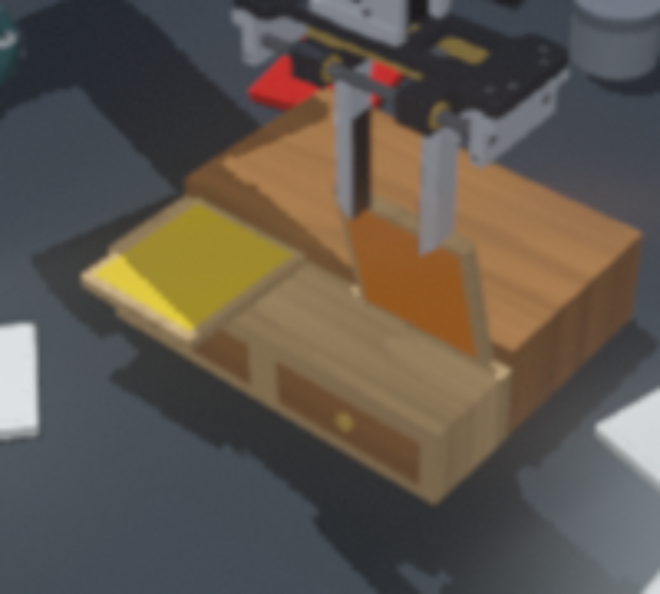

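The plaque stands at about 78°: the orange face is at (420,290) in the crop, with its foot at the step and the fingers behind its upper edge. I'll push it over.

```bash
python3 -m jog '0 0.015 0 0 0;0 0.03 0 0 0;0 0.045 0 0 0;0 0.06 0 0 0;0 0.075 0 0 0;0 0.09 0 0 0;0 0.105 0 0 0;0 0.12 0 0 0;0 0.135 0 0 0;0 0.15 0 0 0;0 0.15 0 0 0;0 0.15 0 0 0'
python3 - <<'E'
from h import *
a,_=manip.capture("scene");cv2.imwrite("pics/s3.png",cv2.resize(a[110:290,140:340],(660,594)))
E
```

```text
time_s: 7.4
ee_pos: [0.608, -0.0363, 0.1312]
ee_rot: [-2.238, -2.202, 0.003]
force: [-0.5, 0.0, 0.3]
width: 0.498
grip_force: 0.0
```

View pics/s3.png

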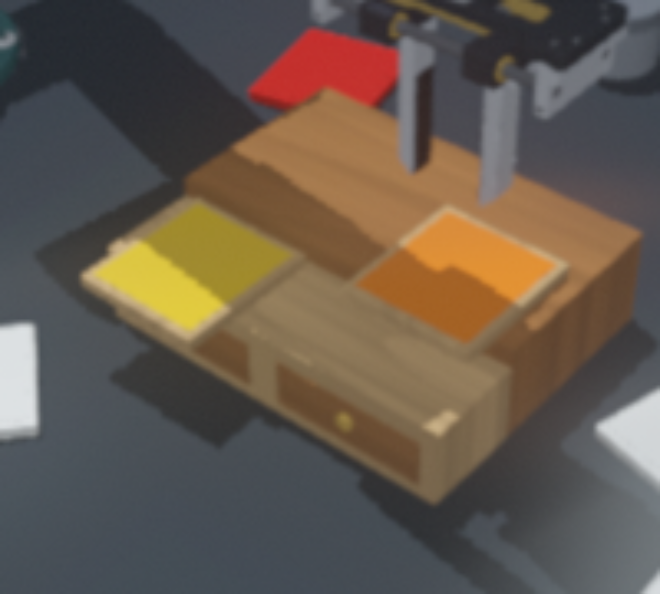

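It lies orange side up on the deck, around (460,275) in the crop, and the yellow plaque is where it was. I'll retreat the arm and measure.

```bash
python3 -m jog '0 0 0 -0.1 0;0 -0.1 0 -0.25 0;0 -0.25 0 -0.25 0;0 -0.4 0 -0.25 0;0 -0.5 0 -0.25 0;0 -0.5 0 -0.25 0;0 -0.5 0 -0.25 0;0 -0.5 0 -0.25 0'
python3 - <<'E'
from h import *
b,_=manip.capture("top");cv2.imwrite("pics/t4.png",b)
hsv=cv2.cvtColor(b,cv2.COLOR_BGR2HSV)
for c,z,lo,hi in(("or",.085,(8,190,100),(17,255,255)),("yel",.07,(22,150,90),(32,255,255))):
    m=cv2.inRange(hsv,lo,hi)
    m=cv2.morphologyEx(m,cv2.MORPH_OPEN,np.ones((3,3)))
    for k in sorted(cv2.findContours(m,0,1)[0],key=cv2.contourArea)[::-1][:3]:
        r=cv2.minAreaRect(k);w=P("top",cv2.boxPoints(r),z)[:,:2]
        print(c,np.round(r[0]),cv2.contourArea(k),w.mean(0).round(4),np.linalg.norm(np.diff(w[:3],axis=0),axis=1).round(4),r[2])
go([])
E
```

```text
time_s: 8.25
ee_pos: [0.6051, -0.2366, 0.2316]
ee_rot: [-2.24, -2.201, -0.0]
force: [0.6, 0.2, 0.1]
width: 0.499
grip_force: 0.0
yel [288. 237.] 1830.5 [ 0.4531 -0.1069] [0.0972 0.09  ] 90.0
yel [88. 67.] 249.5 [0.8419 0.3411] [0.0412 0.0438] 90.0
pos [ 0.6053 -0.2357  0.232 ] F [-0.3  0.6  0.1] yaw 89.07 t 8.3 w 0.5
```

View pics/t4.png

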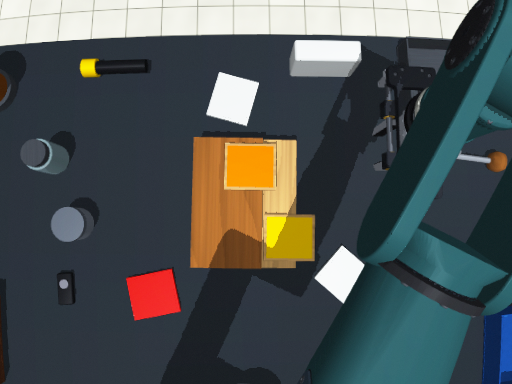

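The top view shows orange at (250,166), square to the riser, with its centre about 30 mm beyond the step at column 264. It is about 75 mm from the middle line. Yellow is at (288,237), within about 1 mm of its start, and the arm is clear of everything.

```bash
python3 -c "
from h import *
print(P('top',[(250,166)],.085)-P('top',[(264,166)],.075)); print(manip.sign_off())"
```

```text
[[-0.00106668  0.03028728  0.01      ]]
the job is handed in; nothing more can be done
None
```

The teal plaque now lies orange side up, flat and square on the riser's upper deck with its centre about 30 mm beyond the step; the yellow plaque is within about 1 mm of its start, and I handed the job in after about 8 s.

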